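Shut the bead chest

ROBOT

A 6-joint arm with a two-finger parallel gripper is mounted at the origin on the work surface. World frame = base frame: x ahead of the robot, y to its left, z up, the work surface at z = 0. Lengths are in m, angles in rad, forces in N, time in s.
With the tool pointing down it reaches from about 0.3 to 0.775 m from the base axis. Payload 14.6 kg.
Tool frame: the origin (TCP) lies on the centre line of the jaws, within the pads' length; the fingertips stand 25 mm ahead of it and the grasp point (between the pads) lies 6 mm ahead of it (ctrl.tip_reach is the distance from the TCP to the fingertips, in m); z points along the fingers, y is the line along which they close (so a half turn about z gives the same grasp; the last joint's range is limited). The gripper opens to 94 mm and grips with 3 to 60 N. Pads are 16 mm wide; open, the fingers measure 119 mm over their backs; the gripper's body (75 mm by 177 mm) begins 78 mm behind the grasp point.
Start: joints at [-1.286, 0.3, 1.521, -0, 1.321, -0.067], TCP at [0.19, -0.516, 0.23] pointing down, gripper open.
Joint ranges: [-3.03, 3.03], [-0.79, 2.21], [0.23, 2.52], [-1.04, 4.18], [0, 3.07], [-2.55, 2.55]. Speed limits (rad/s): [2.22, 2.22, 2.57, 3.14, 3.14, 3.14].

INTERFACE

Orientations are given as [roll, pitch, yaw] about the fixed x, y, z axes, in that order (R = Rz(yaw) Ry(pitch) Rx(roll)).
In Python, from station import ctrl gives the robot as it stands. The module is installed in compiled form; this text tells all that it offers.
- The arm moves only by the tool apply_moves, never from a script. Its argument "deltas" is a list of rows, each a list of 7 numbers: the closure in counts, from 0 (fully open) to 255 (shut), then the shift along the world's x, y, z in cm, then the turn, a rotation vector about the world's x, y, z in rad. In form: [[jaw, tx, ty, tz, ax, ay, az], ...]. A call has 1 to 10 rows; each row shifts and turns the commanded pose from where the row before left it; what a row does not reach is not made up. A row lasts 1/10 s, in which the tool goes at most 50 mm and 8.59 degrees, less where a joint would pass 70% of its speed; a pose out of reach is approached as far as the arm can. A call with a gripper value outside its range is refused whole. The fingers move at their own pace and stop on an object; "grip_force" is the grip in N (left out, the last holds). Time passes only in rows, so rows that do not move let the fingers close. It gives the time, the measured TCP pose, the force, the opening and the grip force at its end, in the units of the state.
- ctrl.get_obs(): the state, without advancing time (a new reading comes with each control period).
- ctrl.camera(name): name is "scene" or "top" or "wrist"; returns a dict with "img" (400x640x3 uint8, red, green, blue), "K" (3x3 intrinsics, pixels), "k1" (the pictures are not rectified: a ray, as slopes to the right and down, at radius r is drawn at 1 + k1 r^2 times it, then the intrinsics apply), "pose" (4x4, takes a point from camera to world coordinates); the wrist camera has in their place "hand_eye" (4x4, takes a point from camera to tool coordinates, whose origin is the TCP and whose axes are the flange's). Camera axes: x right, y up, looking along -z (the intrinsics and any distortion apply to the point x, -y, -z); pixel columns grow to the right and rows downward; lengths in m; the calibration is good to about 2 mm. A picture is of the moment at which its call begins: read the wrist's pose just before it. There is no depth.
- ctrl.hand_in(): hands the job in; it is judged then, once.
The state is a dict: "time_s": time; "qpos": joint angles; "joint_vel": joint speeds; "tau": joint torques, N m; "ee_pos": TCP position; "eef_rot": TCP orientation; "force": force on the tool from outside, world axes, zero at the start; "moment": the same for the moment, N m; "grip_width": finger opening in m; "grip_force": force on a finger pad.
Only numpy, scipy, OpenCV 4.12 (cv2) and the standard library are available. Lean on these libraries where they do the work, as an engineer would, in place of code of your own. Each camera call takes 0.05 s, during which the arm holds its last target. There are 200 camera calls.

TASK

Shut up the bead chest on the shop counter: push both of its drawers fully home with the fingertips, and swing its glass lid down onto the rim by pushing on the outside of the lid, also with the fingertips, until it lies flat shut. Do not slam the lid or the drawers, do not lean on the chest with the rest of the gripper or arm, do not pinch the lid or reach into the drawers, and leave the jar, the spool and the two little tins as they are.

Things in the scene. Friction and masses are not known exactly. Their poses are not given: they have to be found in the camera images.
- chest: the bead chest, a dark wooden counter-top box, 170 deep (its x) x 360 wide (its y), fixed to the counter; its rim is 110 above the counter. Origin: centre of its underside, on the counter. Its x axis points from the drawer side (near the robot) to the hinge side, y to the left as seen from the robot, z up. Top: an open tray 24 deep with bead compartments; below it two drawers side by side that open towards -x; hinged lid with a glass pane over the tray
- drawer_left (a joint): slide of the left drawer: 0 = fully home (its front flush with the chest's front face), grows (m) as the drawer comes out along the chest's -x; starts 0.02 to 0.055. Runs stiffly: 2 to 3 N of friction, stays where it is left, hard stop at 0
- drawer_left_front (a point): centre of the outer face of the left drawer's light wooden front, 160 wide (y) x 58 high, lower edge 20 and upper edge 78 above the counter, axes as the chest's. With the drawer home it lies in the chest frame at x -85, y +87, z 49. A brass half-round cup pull 56 wide, 18 high, standing 8 out of the face, sits in the middle, its centre 3 below this point; beyond 28 to either side the face is flat
- drawer_right (a joint): slide of the right drawer: 0 = fully home (its front flush with the chest's front face), grows (m) as the drawer comes out along the chest's -x; starts 0.02 to 0.055. Runs stiffly: 2 to 3 N of friction, stays where it is left, hard stop at 0
- drawer_right_front (a point): centre of the outer face of the right drawer's light wooden front, 160 wide (y) x 58 high, lower edge 20 and upper edge 78 above the counter, axes as the chest's. With the drawer home it lies in the chest frame at x -85, y -87, z 49. A brass half-round cup pull 56 wide, 18 high, standing 8 out of the face, sits in the middle, its centre 3 below this point; beyond 28 to either side the face is flat
- drawer_left_box: the plywood box of the left drawer behind its front: bead compartments, inner wall top 47 above the front's lower edge, open at the top; origin: middle of the lower edge of the drawer's outer face. Fingers stay out of it
- drawer_right_box: the plywood box of the right drawer behind its front: bead compartments, inner wall top 47 above the front's lower edge, open at the top; origin: middle of the lower edge of the drawer's outer face. Fingers stay out of it
- lid (a joint): hinge of the lid: 0 = shut, flat on the rim, grows (rad) as the free edge rises; starts 1.1 to 1.35, leaning a little towards the robot. Friction hinges hold it at any angle; it takes about 3 to 7 N at the free edge to move it, all the way down to 0, where it meets a hard stop
- lid_edge (a point): middle of the upper (outside) corner of the lid's free edge. The lid is 174 from hinge axis to free edge, 360 wide, 18 thick, its outer face 18 above the hinge axis when shut (128 above the counter). Along the free edge runs a dark wooden rail 30 wide; the rear rail is 26 and the side rails are 28 wide, and the glass between them lies 5 below the outer face. This frame turns with the lid: x from free edge to hinge, y along the edge, z out of the lid's outside
- lid_hinge (a point): middle of the hinge axis, which runs along the chest's y; at x +85, z 110 in the chest frame; this frame turns with the lid too
- lid_lining: the lighter wooden strip, 5 thick, on the underside (tray side) of the lid's frame; origin on the hinge axis. A finger touches it only when the lid is pinched or lifted
- bead_jar: loose amber glass bead jar with a black cap, 56 diameter, 70 high, standing beside the chest; origin: centre of its underside
- wire_spool: loose white spool of copper beading wire, 60 diameter, 46 high, standing on its flange on the other side of the chest; origin: centre of its underside
- tin_a: loose little tin with a red lid, 38 diameter, 18 high, in an end compartment of the chest's tray; origin: centre of its underside; it clears the shut lid
- tin_b: loose little tin with a blue lid, 38 diameter, 18 high, in the other end compartment of the tray; origin: centre of its underside; it clears the shut lid
There are look-alikes about, which are no part of the job. Several things look just like the bead_jar: the one meant starts nearest to the robot's base. Leave any yellow look-alike of the tin_a alone.

How it is judged:
By the outcome, as a careful person would: the job done as asked, in the order asked, and still so for the second after the job is handed in, with the robot touching nothing.
It also fails if it takes over 53 s, if anything falls off the work surface, if the arm or the gripper's body presses on something with over 40 N, if the wrist force passes 120 N, or if a joint passes its speed limit or range.

## Working session

There is one attempt and no reset: what is moved stays moved. The work goes in short steps, Python scripts to look and compute and a tool call to move; the robot and the scene stay as the last step left them, time stands still between calls to the robot, and variables do not carry over. Pictures are saved under pics/ and viewed, at most 10 in all, crops included, and the job is handed in when it is done.

Besides the shell and the picture viewer there is one more tool, called by a JSON object that holds its "method" and its "body". apply_moves: Moves the arm, as the interface text tells. Its arguments: {"type":"object","properties":{"deltas":{"type":"array"},"grip_force":{"type":"number"}},"required":["deltas"]}

```bash
mkdir -p pics; python3 - <<'E'
from station import ctrl
import cv2,numpy as np,pickle
print(ctrl.get_obs(), ctrl.tip_reach)
d={}
for n in("scene","top"):
    c=ctrl.camera(n); d[n]=c; cv2.imwrite(f"pics/{n}0.png",c["img"][...,::-1]); print(n,c["K"].tolist(),c["k1"],np.round(c["pose"],3).tolist())
pickle.dump(d,open("c0.pkl","wb"))
E
```

```text
{'time_s': 0.0, 'qpos': array([-1.28565996e+00,  3.00440848e-01,  1.52158156e+00,  2.08242710e-05,
        1.32069711e+00, -6.65867211e-02]), 'joint_vel': array([ 0.00075431, -0.00120291,  0.00065614, -0.00029547,  0.00151969,
       -0.00093824]), 'tau': array([-7.82476745e-04, -5.31814992e+01, -3.52735662e+01,  7.07678357e-02,
        2.43098818e-02, -8.69456562e-05]), 'ee_pos': array([ 0.18942665, -0.51610132,  0.2299027 ]), 'eef_rot': array([-3.14046962e+00, -9.51048863e-05,  3.51717865e-01]), 'force': array([-0.24142537,  0.21516857,  0.4921364 ]), 'moment': array([ 0.01523121, -0.01470193, -0.07722291]), 'grip_force': 0.0, 'grip_width': 0.0937931585238215} 0.025
scene [[450.84136872020883, 0.0, 324.3016901950063], [0.0, 450.84136872020883, 199.5876930679278], [0.0, 0.0, 1.0]] 0.02551603013329624 [[-0.992, -0.118, 0.051, 0.649], [0.129, -0.885, 0.447, 0.437], [-0.007, 0.449, 0.893, 0.959], [0.0, 0.0, 0.0, 1.0]]
top [[464.14014927073106, 0.0, 313.71447098915354], [0.0, 464.14014927073106, 195.04767916277308], [0.0, 0.0, 1.0]] -0.01967146802428903 [[0.012, 0.998, -0.062, 0.527], [-1.0, 0.013, 0.012, 0.044], [0.013, 0.062, 0.998, 1.161], [0.0, 0.0, 0.0, 1.0]]
```

View pics/scene0.png

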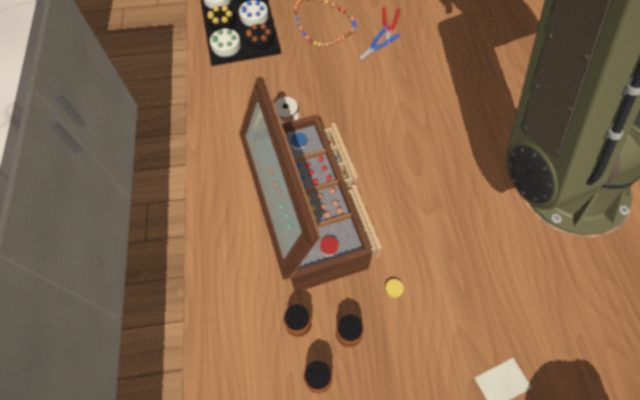

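View pics/top0.png

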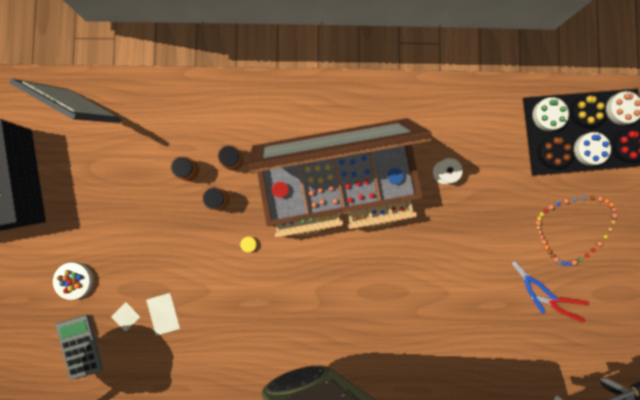

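View both.

The scene view shows the chest around px (310,190), with the lid leaning at left and the drawers on the right. The top view shows the chest around (338,190), drawer fronts at about (309,227) and (383,216), lid edge (250,165)-(430,137), jars to the left and the spool at (449,171). I'll zoom in for corners.

```bash
python3 - <<'E'
import cv2
a=cv2.imread("pics/top0.png")[112:252,235:435]; cv2.imwrite("pics/topc.png",cv2.resize(a,None,fx=4,fy=4,interpolation=cv2.INTER_CUBIC))
a=cv2.imread("pics/scene0.png")[75:290,235:385]; a=cv2.rotate(a,cv2.ROTATE_90_COUNTERCLOCKWISE);cv2.imwrite("pics/scenec.png",cv2.resize(a,None,fx=3.7,fy=3.7,interpolation=cv2.INTER_CUBIC))
E
```

```text
(no output)
```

View pics/topc.png

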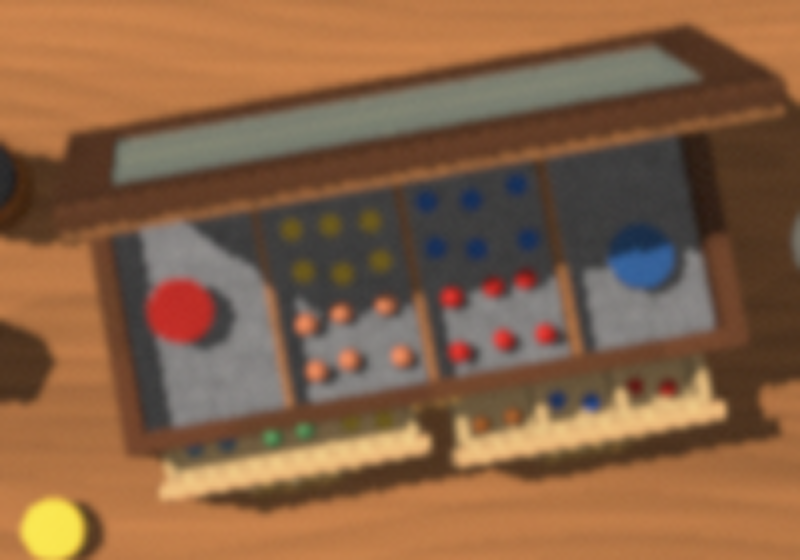

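View pics/scenec.png

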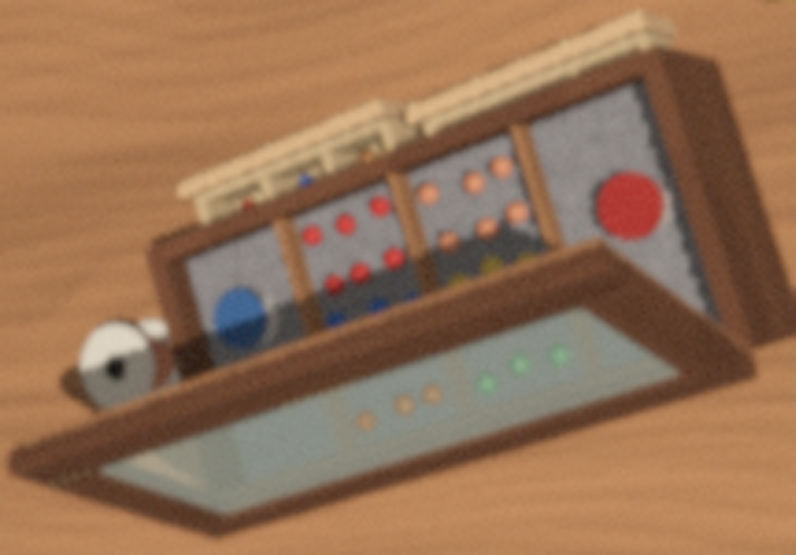

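```bash
cat > fit.py <<'E'
import numpy as np,pickle
from scipy.optimize import least_squares
def project(c,P,pose=None):
    T=np.linalg.inv(c["pose"] if pose is None else pose); p=P@T[:3,:3].T+T[:3,3]
    s=np.c_[p[:,0]/-p[:,2],-p[:,1]/-p[:,2]]; s=s*(1+c["k1"]*(s**2).sum(1,keepdims=True))
    return s@c["K"][:2,:2].T+c["K"][:2,2]
def pix(c,uv,z):   # intersect with z plane
    s0=(np.array(uv)-c["K"][:2,2])/c["K"][0,0]; s=s0.copy()
    for _ in range(9): s=s0/(1+c["k1"]*(s@s))
    d=c["pose"][:3,:3]@np.array([s[0],-s[1],-1]); o=c["pose"][:3,3]
    return o+d*(z-o[2])/d[2]
def model(p,k):
    x,y,a,th,dl,dr=p; kind,X,Y,Z=k
    X,Y,Z=X/1e3,Y/1e3,Z/1e3
    if kind=='L': X-=dl
    if kind=='R': X-=dr
    if kind=='lid': # X = distance from hinge, Z height normal
        X,Z=.085-X*np.cos(th)+Z*np.sin(th), .110+X*np.sin(th)+Z*np.cos(th)
    return [x+np.cos(a)*X-np.sin(a)*Y, y+np.sin(a)*X+np.cos(a)*Y, Z]
E
cat > run.py <<'E'
from fit import *
d=pickle.load(open("c0.pkl","rb"))
obs=[('top',('C',-85,180,110),133,455),('top',('C',-85,-180,110),748,345),
('top',('L',-85,167,78),163,499),('top',('L',-85,7,78),431,450),('top',('R',-85,-7,78),457,467),('top',('R',-85,-167,78),726,415),
('top',('lid',0,180,18),75,135),('top',('lid',0,-180,18),690,27),('top',('lid',174,180,-5),60,238),('top',('lid',174,-180,-5),785,108),
('top',('lid',144,152,18),114,185),('top',('lid',144,-152,18),700,79),
('scene',('C',-85,180,110),652,50),('scene',('C',-85,180,0),718,66),('scene',('C',-85,-180,110),150,245),
('scene',('L',-85,167,78),640,10),('scene',('R',-85,-167,78),180,188),
('scene',('lid',0,180,18),752,372),('scene',('lid',0,-180,18),218,532),('scene',('lid',26,152,18),680,375),('scene',('lid',26,-152,18),222,515),
('scene',('lid',144,152,18),585,308),('scene',('lid',144,-152,18),100,468)]
def uv(n,x,y): return (235-.5+(x+.5)/4,112-.5+(y+.5)/4) if n=='top' else (235+149+.5-(y+.5)/3.7,75-.5+(x+.5)/3.7)
M=np.array([uv(n,x,y) for n,_,x,y in obs])
def res(p): return (np.array([project(d[n],np.array([model(p,k)]))[0] for n,k,_,_ in obs])-M).ravel()
r=least_squares(res,[.56,0,.1,1.2,.03,.03],loss='soft_l1',x_scale=[.1,.1,.1,.1,.01,.01])
print(np.round(r.x,4), np.round(np.sqrt(np.diag(np.linalg.inv(r.jac.T@r.jac))),4))
for o,e in zip(obs,res(r.x).reshape(-1,2)): print(o[0],o[1],np.round(e,1))
for n,k in [('Lf',('L',-85,87,49)),('Rf',('R',-85,-87,49)),('edge',('lid',174,0,18)),('eL',('lid',174,180,18)),('eR',('lid',174,-180,18))]: print(n,np.round(model(r.x,k),4))
for n,u,v,z in [('jar',214,199,.07),('jar',230,157,.07),('jar',183,168,.07),('spool',449,171,.046)]: print(n,np.round(pix(d['top'],(u,v),z),3))
E
python3 run.py
```

```text
[ 0.6364 -0.0221  0.1899  1.1998  0.0257  0.0359] [0.0011 0.0007 0.0038 0.0117 0.0019 0.0019]
top ('C', -85, 180, 110) [-2.1  1.5]
top ('C', -85, -180, 110) [0.1 0.9]
top ('L', -85, 167, 78) [-1.   0.3]
top ('L', -85, 7, 78) [-0.3  0.3]
top ('R', -85, -7, 78) [-0.1 -0.7]
top ('R', -85, -167, 78) [-0.3  0.2]
top ('lid', 0, 180, 18) [-1.9  0.2]
top ('lid', 0, -180, 18) [-0.3 -0. ]
top ('lid', 174, 180, -5) [-0.4  3.9]
top ('lid', 174, -180, -5) [1.  4.1]
top ('lid', 144, 152, 18) [-1.5 -0.4]
top ('lid', 144, -152, 18) [ 2.8 -0.4]
scene ('C', -85, 180, 110) [2.3 0.2]
scene ('C', -85, 180, 0) [ 2.1 -0.3]
scene ('C', -85, -180, 110) [-0.5 -2.4]
scene ('L', -85, 167, 78) [-0.6 -0.5]
scene ('R', -85, -167, 78) [ 0.3 -1.9]
scene ('lid', 0, 180, 18) [-1.3  1.1]
scene ('lid', 0, -180, 18) [-1.6 -1.4]
scene ('lid', 26, 152, 18) [-0.8  1.7]
scene ('lid', 26, -152, 18) [-1. -0.]
scene ('lid', 144, 152, 18) [-0.6 -1.6]
scene ('lid', 144, -152, 18) [-1.9 -4.8]
Lf [0.5113 0.0424 0.049 ]
Rf [ 0.5341 -0.1304  0.049 ]
edge [ 0.6744 -0.0148  0.2787]
eL [0.6404 0.162  0.2787]
eR [ 0.7084 -0.1916  0.2787]
jar [0.582 0.265 0.07 ]
jar [0.682 0.23  0.07 ]
jar [0.655 0.34  0.07 ]
spool [ 0.659 -0.297  0.046]
```

The zooms gave corner pixels, and the fit puts the chest at (0.636, -0.022), yaw 0.19, lid about 1.2 rad, drawers out about 26 and 36 mm. I'll start with the right drawer: tilt the fingers forward 30° and keep the jaws open, straddling the pull.

{"method": "apply_moves", "body": {"deltas": [[0, 2, 2.6, 0, 0, 0, -0.08], [0, 2, 2.6, 0, 0, 0, -0.082], [0, 2, 2.6, 0, 0.025, -0.1285, 0], [0, 2, 2.6, 0, 0.025, -0.1285, 0], [0, 2, 2.6, 0, 0.025, -0.1285, 0], [0, 2, 2.6, 0, 0.024, -0.1285, 0], [0, 2, 2.6, 0, 0, 0, 0], [0, 2, 2.6, 0, 0, 0, 0], [0, 2, 2.6, 0, 0, 0, 0], [0, 2, 2.6, 0, 0, 0, 0]]}}

```text
time_s: 1.1
ee_pos: [0.39, -0.2552, 0.2303]
eef_rot: [-3.141, -0.523, 0.189]
force: [-0.6, -0.6, 0.4]
grip_width: 0.0938
grip_force: 0.0
```

{"method": "apply_moves", "body": {"deltas": [[0, 2.3, 2.9, 0, 0, 0, 0], [0, 2.3, 2.9, 0, 0, 0, 0], [0, 2.3, 2.9, -2, 0, 0, 0], [0, 2.3, 2.85, -2, 0, 0, 0], [0, 0, 0, -3, 0, 0, 0], [0, 0, 0, -3, 0, 0, 0], [0, 0, 0, -3, 0, 0, 0], [0, 0, 0, -2.2, 0, 0, 0], [0, 0, 0, -1, 0, 0, 0], [0, 0, 0, 0, 0, 0, 0]]}}

```text
time_s: 2.1
ee_pos: [0.4808, -0.1404, 0.0669]
eef_rot: [-3.139, -0.521, 0.189]
force: [-1.4, 0.1, 0.5]
grip_width: 0.0941
grip_force: 0.0
```

```bash
python3 - <<'E'
from station import ctrl
import cv2,numpy as np
o=ctrl.get_obs();print(o['ee_pos'],o['eef_rot'])
c=ctrl.camera("wrist"); t=ctrl.camera("top")["img"][90:290,210:470]; 
cv2.imwrite("pics/m1.png",np.vstack([cv2.resize(c["img"],(540,338)),cv2.resize(t,(540,260))[:262]])[...,::-1])
E
```

```text
[ 0.48076376 -0.14038784  0.06688482] [-3.13903153 -0.52106445  0.18879434]
```

View pics/m1.png

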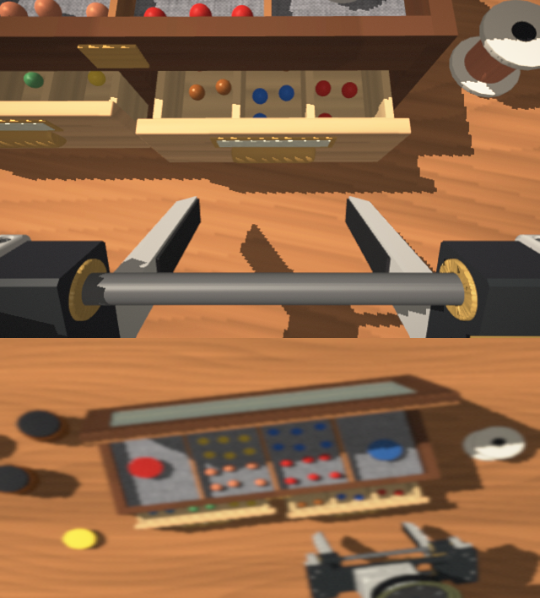

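The wrist view shows the right drawer's pull centred between the fingertips at (195,200) and (350,200), with the front parallel to them. Advancing gently now.

{"method": "apply_moves", "body": {"deltas": [[0, 0.69, 0.13, 0, 0, 0, 0], [0, 0.69, 0.13, 0, 0, 0, 0], [0, 0.69, 0.13, 0, 0, 0, 0], [0, 0.39, 0.08, 0, 0, 0, 0], [0, 0.29, 0.06, 0, 0, 0, 0], [0, 0.29, 0.06, 0, 0, 0, 0], [0, 0.29, 0.06, 0, 0, 0, 0], [0, 0.29, 0.06, 0, 0, 0, 0], [0, 0.29, 0.06, 0, 0, 0, 0], [0, 0.29, 0.06, 0, 0, 0, 0]]}}

```text
time_s: 3.2
ee_pos: [0.5236, -0.1325, 0.0684]
eef_rot: [-3.141, -0.523, 0.19]
force: [-2.6, -0.9, -0.5]
grip_width: 0.0939
grip_force: 1.1
```

{"method": "apply_moves", "body": {"deltas": [[0, 0.29, 0.06, 0, 0, 0, 0], [0, 0.29, 0.06, 0, 0, 0, 0], [0, 0.29, 0.06, 0, 0, 0, 0], [0, 0.29, 0.06, 0, 0, 0, 0], [0, 0.29, 0.06, 0, 0, 0, 0], [0, 0.29, 0.06, 0, 0, 0, 0], [0, 0.15, 0.03, 0, 0, 0, 0], [0, 0.1, 0.02, 0, 0, 0, 0], [0, 0.1, 0.02, 0, 0, 0, 0], [0, 0.1, 0.02, 0, 0, 0, 0]]}}

```text
time_s: 4.2
ee_pos: [0.5455, -0.128, 0.0685]
eef_rot: [-3.141, -0.523, 0.19]
force: [-2.4, -1.9, 0.1]
grip_width: 0.0937
grip_force: 1.0
```

{"method": "apply_moves", "body": {"deltas": [[0, 0.1, 0.02, 0, 0, 0, 0], [0, 0.1, 0.02, 0, 0, 0, 0], [0, 0.1, 0.02, 0, 0, 0, 0], [0, 0.1, 0.02, 0, 0, 0, 0], [0, 0.1, 0.02, 0, 0, 0, 0]]}}

```text
time_s: 4.7
ee_pos: [0.5505, -0.127, 0.0685]
eef_rot: [-3.141, -0.523, 0.19]
force: [-2.5, -1.4, -0.5]
grip_width: 0.0938
grip_force: 1.0
```

{"method": "apply_moves", "body": {"deltas": [[0, 0.1, 0.02, 0, 0, 0, 0], [0, 0.1, 0.02, 0, 0, 0, 0], [0, 0.1, 0.02, 0, 0, 0, 0]]}}

```text
time_s: 5.0
ee_pos: [0.5524, -0.1267, 0.0681]
eef_rot: [-3.141, -0.522, 0.19]
force: [-28.9, -9.6, 15.2]
grip_width: 0.094
grip_force: 15.2
```

Hard stop felt (29 N), so the right drawer is home. Backing off and moving across to the left drawer.

{"method": "apply_moves", "body": {"deltas": [[0, -0.2, -0.04, 0, 0, 0, 0], [0, -1.96, -0.38, 0, 0, 0, 0], [0, -1.96, -0.38, 0, 0, 0, 0], [0, -1.96, -0.38, 0, 0, 0, 0], [0, -0.66, 3.42, 0, 0, 0, 0], [0, -0.66, 3.42, 0, 0, 0, 0], [0, -0.66, 3.42, 0, 0, 0, 0], [0, -0.66, 3.42, 0, 0, 0, 0], [0, -0.66, 3.42, 0, 0, 0, 0], [0, 0, 0, 0, 0, 0, 0]]}}

```text
time_s: 6.0
ee_pos: [0.4588, 0.0359, 0.0685]
eef_rot: [-3.14, -0.523, 0.193]
force: [0.3, -0.2, -0.3]
grip_width: 0.0941
grip_force: 0.0
```

{"method": "apply_moves", "body": {"deltas": [[0, 0.69, 0.12, 0, 0, 0, 0], [0, 0.69, 0.12, 0, 0, 0, 0], [0, 0.69, 0.12, 0, 0, 0, 0], [0, 0.39, 0.07, 0, 0, 0, 0], [0, 0.29, 0.06, 0, 0, 0, 0], [0, 0.29, 0.06, 0, 0, 0, 0], [0, 0.29, 0.06, 0, 0, 0, 0], [0, 0.29, 0.06, 0, 0, 0, 0], [0, 0.29, 0.06, 0, 0, 0, 0], [0, 0.29, 0.06, 0, 0, 0, 0]]}}

```text
time_s: 7.0
ee_pos: [0.5017, 0.0407, 0.0684]
eef_rot: [-3.141, -0.523, 0.19]
force: [-2.1, -1.6, -0.5]
grip_width: 0.0941
grip_force: 1.1
```

{"method": "apply_moves", "body": {"deltas": [[0, 0.29, 0.06, 0, 0, 0, 0], [0, 0.29, 0.06, 0, 0, 0, 0], [0, 0.29, 0.06, 0, 0, 0, 0], [0, 0.2, 0.04, 0, 0, 0, 0], [0, 0.15, 0.03, 0, 0, 0, 0], [0, 0.1, 0.02, 0, 0, 0, 0]]}}

```text
time_s: 7.6
ee_pos: [0.5149, 0.0434, 0.0684]
eef_rot: [-3.141, -0.523, 0.19]
force: [-1.7, -1.9, -1.1]
grip_width: 0.0938
grip_force: 1.0
```

{"method": "apply_moves", "body": {"deltas": [[0, 0.1, 0.02, 0, 0, 0, 0], [0, 0.1, 0.02, 0, 0, 0, 0], [0, 0.1, 0.02, 0, 0, 0, 0], [0, 0.1, 0.02, 0, 0, 0, 0], [0, 0.1, 0.02, 0, 0, 0, 0]]}}

```text
time_s: 8.1
ee_pos: [0.5189, 0.0443, 0.068]
eef_rot: [-3.141, -0.521, 0.19]
force: [-20.7, -10.6, 12.3]
grip_width: 0.094
grip_force: 11.1
```

Left drawer home too. Retreating, raising, straightening and closing the fingers.

{"method": "apply_moves", "body": {"deltas": [[0, -0.2, -0.04, 0, 0, 0, 0], [0, -1.9, -0.36, 0, 0, 0, 0], [0, -1.9, -0.36, 0, 0, 0, 0], [0, -1.9, -0.36, 2, 0, 0, 0], [255, 0, 0, 4, 0, 0, 0], [255, 0, 0, 4.5, 0, 0, 0], [255, 0, 0, 4.5, -0.025, 0.1285, 0], [255, 0, 0, 4.5, -0.025, 0.1285, 0], [255, 0, 0, 4.5, -0.025, 0.1285, 0], [255, 0, 0, 4.5, -0.024, 0.1285, 0]], "grip_force": 10}}

```text
time_s: 9.1
ee_pos: [0.4623, 0.0349, 0.3315]
eef_rot: [-3.135, -0.066, 0.194]
force: [-0.2, -0.0, 0.5]
grip_width: 0.05
grip_force: 0.0
```

{"method": "apply_moves", "body": {"deltas": [[255, 0, 0, 2, 0, 0, 0], [255, 2.6, -0.4, 0, 0, 0, 0], [255, 2.6, -0.4, 0, 0, 0, 0], [255, 2.6, -0.4, 0, 0, 0, 0], [255, 2.6, -0.4, 0, 0, 0, 0], [255, 2.6, -0.4, 0, 0, 0, 0], [255, 2.6, -0.4, 0, 0, 0, 0], [255, 2.6, -0.4, 0, 0, 0, 0], [255, 2.6, -0.4, 0, 0, 0, 0], [255, 0, 0, 0, 0, 0, 0]]}}

```text
time_s: 10.1
ee_pos: [0.6725, 0.0025, 0.3468]
eef_rot: [-3.133, -0.067, 0.194]
force: [0.7, 0.0, -0.1]
grip_width: 0.0005
grip_force: 0.0
```

{"method": "apply_moves", "body": {"deltas": [[255, 1.6, -0.2, 0.5, -0.012, 0.066, 0], [255, 1.6, -0.3, 0, 0, 0, 0], [255, 1.6, -0.3, 0, 0, 0, 0], [255, 0, 0, 0, 0, 0, 0]]}}

```text
time_s: 10.5
ee_pos: [0.7194, -0.0052, 0.3527]
eef_rot: [-3.133, -0.001, 0.194]
force: [-0.0, -0.3, -0.1]
grip_width: 0.0005
grip_force: 0.0
```

```bash
python3 - <<'E'
from station import ctrl
import cv2,numpy as np
o=ctrl.get_obs();print(o['ee_pos'],o['eef_rot'])
c=ctrl.camera("wrist"); t=ctrl.camera("scene")["img"][60:300,200:430]; 
cv2.imwrite("pics/m2.png",np.hstack([cv2.resize(c["img"],(420,262)),cv2.resize(t,(251,262))])[...,::-1])
cv2.imwrite("pics/m2b.png",np.vstack([cv2.resize(c["img"],(480,300)),cv2.resize(t[:150],(480,300))])[...,::-1])
E
```

```text
[ 0.71935517 -0.00524615  0.35265558] [-3.13271612e+00 -8.77250733e-04  1.94463916e-01]
```

View pics/m2.png

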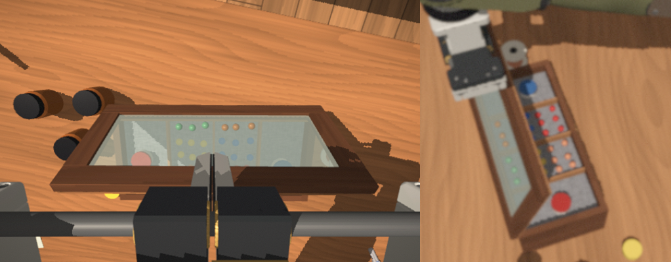

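The wrist view shows the fingertips (212,155) beyond the lid's free edge (row ~187), over the glass. I'll refine the lid angle from this view.

```bash
python3 - <<'E'
from station import ctrl
from fit import *
from scipy.spatial.transform import Rotation as Ro
o=ctrl.get_obs();c=ctrl.camera("wrist")
T=np.eye(4);T[:3,:3]=Ro.from_euler('xyz',o['eef_rot']).as_matrix();T[:3,3]=o['ee_pos'];T=T@c['hand_eye']
f=640/420
ob=[(('lid',174,180,18),52,184),(('lid',174,-180,18),378,188),(('lid',0,180,18),135,106),(('lid',0,-180,18),323,106),(('lid',144,152,18),90,165),(('lid',144,-152,18),346,166),(('lid',26,152,18),142,115),(('lid',26,-152,18),312,116)]
M=np.array([(a*f,b*f) for _,a,b in ob])
def res(q): 
    p=[q[0],q[1],q[2],q[3],0,0]
    return (project(c,np.array([model(p,k) for k,_,_ in ob]),T)-M).ravel()
q0=[.638,-.0218,.19,1.2]
print(np.round(res(q0).reshape(-1,2),1))
r=least_squares(res,q0,x_scale=[.01,.01,.1,.1],loss='soft_l1');print(np.round(r.x,4));print(np.round(r.fun.reshape(-1,2),1))
u=np.array([np.cos(.19),np.sin(.19)])
print('tip chest x',(o['ee_pos'][:2]-np.array(q0[:2]))@u)
for th in (1.15,1.2,1.25,r.x[3]): print(th,[ .085-.174*np.cos(th)+.018*np.sin(th),.11+.174*np.sin(th)+.018*np.cos(th)])
E
```

```text
[[ -4.9  -6.3]
 [  4.9  -7.5]
 [-40.5  -5.7]
 [ -2.6  -3.5]
 [ -4.8  -6. ]
 [ -5.2  -4.1]
 [-33.8  -7.2]
 [ -3.5  -6.7]]
[ 0.632  -0.0269  0.1895  1.2133]
[[  1.   -0.1]
 [  9.7  -1. ]
 [-36.3   0.3]
 [  0.1   2.7]
 [  0.6   0.1]
 [ -0.9   2.2]
 [-29.6  -1.2]
 [ -0.6  -0.6]]
tip chest x 0.08205145394099449
1.15 [np.float64(0.030352936210846008), np.float64(0.2761736995412455)]
1.2 [np.float64(0.03872645426846887), np.float64(0.2786972405388775)]
1.25 [np.float64(0.047215632091623806), np.float64(0.2807991262909868)]
1.2133357489880912 [np.float64(0.04098020627545046), np.float64(0.27929931411688624)]
```

{"method": "apply_moves", "body": {"deltas": [[255, 0, 0, -2, 0, 0, 0], [255, 0, 0, -2, 0, 0, 0], [255, 0, 0, -1.5, 0, 0, 0], [255, 0, 0, -0.9, 0, 0, 0], [255, -0.5, -0.1, 0, 0, 0, 0], [255, -0.5, -0.1, 0, 0, 0, 0], [255, -0.5, -0.1, 0, 0, 0, 0], [255, -0.3, -0.06, 0, 0, 0, 0], [255, -0.2, -0.04, 0, 0, 0, 0], [255, -0.2, -0.04, 0, 0, 0, 0]]}}

```text
time_s: 11.65
ee_pos: [0.6965, -0.0096, 0.29]
eef_rot: [-3.133, -0.002, 0.195]
force: [0.0, 0.4, 0.6]
grip_width: 0.0003
grip_force: 0.0
```

```bash
python3 - <<'E'
import numpy as np
t=np.r_[1.2:-.001:-.1]; x=.085-.158*np.cos(t)+.018*np.sin(t); z=.11+.158*np.sin(t)+.018*np.cos(t)
for a,b,c,dx,dz in zip(t,x,z,np.r_[np.diff(x),0],np.r_[np.diff(z),0]): print(f"{a:.1f} x{b:.4f} z{c:.4f} tcp {.637+b*.982+.022*.0:.4f} | step cm wx {dx*98.2:.2f} wy {dx*18.9:.2f} z {dz*100:.2f}")
E
```

```text
1.2 x0.0445 z0.2638 tcp 0.6807 | step cm wx -1.49 wy -0.29 z -0.48
1.1 x0.0294 z0.2590 tcp 0.6658 | step cm wx -1.43 wy -0.28 z -0.63
1.0 x0.0148 z0.2527 tcp 0.6515 | step cm wx -1.36 wy -0.26 z -0.77
0.9 x0.0009 z0.2450 tcp 0.6379 | step cm wx -1.28 wy -0.25 z -0.91
0.8 x-0.0122 z0.2359 tcp 0.6251 | step cm wx -1.19 wy -0.23 z -1.03
0.7 x-0.0242 z0.2256 tcp 0.6132 | step cm wx -1.08 wy -0.21 z -1.15
0.6 x-0.0352 z0.2141 tcp 0.6024 | step cm wx -0.96 wy -0.19 z -1.25
0.5 x-0.0450 z0.2015 tcp 0.5928 | step cm wx -0.83 wy -0.16 z -1.34
0.4 x-0.0535 z0.1881 tcp 0.5844 | step cm wx -0.70 wy -0.13 z -1.42
0.3 x-0.0606 z0.1739 tcp 0.5775 | step cm wx -0.55 wy -0.11 z -1.49
0.2 x-0.0663 z0.1590 tcp 0.5719 | step cm wx -0.41 wy -0.08 z -1.53
0.1 x-0.0704 z0.1437 tcp 0.5679 | step cm wx -0.25 wy -0.05 z -1.57
-0.0 x-0.0730 z0.1280 tcp 0.5653 | step cm wx 0.00 wy 0.00 z 0.00
```

{"method": "apply_moves", "body": {"deltas": [[255, -0.2, -0.04, 0, 0, 0, 0], [255, -0.2, -0.04, 0, 0, 0, 0], [255, -0.2, -0.04, 0, 0, 0, 0], [255, -0.2, -0.04, 0, 0, 0, 0], [255, -0.2, -0.04, 0, 0, 0, 0]]}}

```text
time_s: 12.15
ee_pos: [0.6868, -0.0115, 0.2897]
eef_rot: [-3.133, -0.003, 0.195]
force: [4.6, 1.1, -2.0]
grip_width: 0.0003
grip_force: 2.2
```

Contact with the lid (about 5 N). Following the arc.

{"method": "apply_moves", "body": {"deltas": [[255, -0.37, -0.07, -0.12, 0, 0, 0], [255, -0.37, -0.07, -0.12, 0, 0, 0], [255, -0.37, -0.07, -0.12, 0, 0, 0], [255, -0.37, -0.07, -0.12, 0, 0, 0], [255, -0.36, -0.07, -0.16, 0, 0, 0], [255, -0.36, -0.07, -0.16, 0, 0, 0], [255, -0.36, -0.07, -0.16, 0, 0, 0], [255, -0.36, -0.07, -0.16, 0, 0, 0]]}}

```text
time_s: 12.95
ee_pos: [0.6577, -0.0171, 0.2786]
eef_rot: [-3.133, -0.003, 0.195]
force: [4.2, 1.0, -0.9]
grip_width: 0.0006
grip_force: 2.0
```

{"method": "apply_moves", "body": {"deltas": [[255, -0.34, -0.065, -0.19, 0, 0, 0], [255, -0.34, -0.065, -0.19, 0, 0, 0], [255, -0.34, -0.065, -0.19, 0, 0, 0], [255, -0.34, -0.065, -0.19, 0, 0, 0], [255, -0.32, -0.06, -0.23, 0, 0, 0], [255, -0.32, -0.06, -0.23, 0, 0, 0], [255, -0.32, -0.06, -0.23, 0, 0, 0], [255, -0.32, -0.06, -0.23, 0, 0, 0]]}}

```text
time_s: 13.75
ee_pos: [0.6308, -0.0222, 0.2616]
eef_rot: [-3.133, -0.002, 0.195]
force: [4.4, 0.7, 0.5]
grip_width: 0.0004
grip_force: 1.7
```

{"method": "apply_moves", "body": {"deltas": [[255, -0.3, -0.06, -0.26, 0, 0, 0], [255, -0.3, -0.06, -0.26, 0, 0, 0], [255, -0.3, -0.06, -0.26, 0, 0, 0], [255, -0.3, -0.06, -0.26, 0, 0, 0], [255, -0.27, -0.05, -0.29, 0, 0, 0], [255, -0.27, -0.05, -0.29, 0, 0, 0], [255, -0.27, -0.05, -0.29, 0, 0, 0], [255, -0.27, -0.05, -0.29, 0, 0, 0]]}}

```text
time_s: 14.55
ee_pos: [0.6081, -0.0266, 0.2395]
eef_rot: [-3.133, -0.002, 0.195]
force: [3.7, 0.4, 1.9]
grip_width: 0.0004
grip_force: 1.5
```

{"method": "apply_moves", "body": {"deltas": [[255, -0.24, -0.045, -0.31, 0, 0, 0], [255, -0.24, -0.045, -0.31, 0, 0, 0], [255, -0.24, -0.045, -0.31, 0, 0, 0], [255, -0.24, -0.045, -0.31, 0, 0, 0], [255, -0.21, -0.04, -0.34, 0, 0, 0], [255, -0.21, -0.04, -0.34, 0, 0, 0], [255, -0.21, -0.04, -0.34, 0, 0, 0], [255, -0.21, -0.04, -0.34, 0, 0, 0]]}}

```text
time_s: 15.35
ee_pos: [0.5901, -0.03, 0.2135]
eef_rot: [-3.133, -0.002, 0.195]
force: [2.7, 0.4, 1.2]
grip_width: 0.0008
grip_force: 1.3
```

{"method": "apply_moves", "body": {"deltas": [[255, -0.17, -0.03, -0.35, 0, 0, 0], [255, -0.17, -0.03, -0.35, 0, 0, 0], [255, -0.17, -0.03, -0.35, 0, 0, 0], [255, -0.17, -0.03, -0.35, 0, 0, 0], [255, -0.14, -0.03, -0.37, 0, 0, 0], [255, -0.14, -0.03, -0.37, 0, 0, 0], [255, -0.14, -0.03, -0.37, 0, 0, 0], [255, -0.14, -0.03, -0.37, 0, 0, 0]]}}

```text
time_s: 16.15
ee_pos: [0.5778, -0.0323, 0.1847]
eef_rot: [-3.133, -0.002, 0.195]
force: [2.9, 0.5, 2.2]
grip_width: 0.0005
grip_force: 1.2
```

{"method": "apply_moves", "body": {"deltas": [[255, -0.1, -0.02, -0.3, 0, 0, 0], [255, -0.1, -0.02, -0.3, 0, 0, 0], [255, -0.1, -0.02, -0.3, 0, 0, 0], [255, -0.07, -0.01, -0.3, 0, 0, 0], [255, -0.05, -0.01, -0.25, 0, 0, 0], [255, -0.05, -0.01, -0.25, 0, 0, 0], [255, -0.04, -0.01, -0.25, 0, 0, 0], [255, -0.03, 0, -0.2, 0, 0, 0]]}}

```text
time_s: 16.95
ee_pos: [0.5723, -0.0334, 0.1632]
eef_rot: [-3.133, -0.001, 0.195]
force: [-0.4, -0.8, 2.0]
grip_width: 0.0005
grip_force: 1.2
```

Tip at z 0.138, with the lid shutting near 0.128. Last millimetres slowly.

{"method": "apply_moves", "body": {"deltas": [[255, 0, 0, -0.15, 0, 0, 0], [255, 0, 0, -0.15, 0, 0, 0], [255, 0, 0, -0.15, 0, 0, 0], [255, 0, 0, -0.12, 0, 0, 0], [255, 0, 0, -0.1, 0, 0, 0], [255, 0, 0, -0.1, 0, 0, 0], [255, 0, 0, -0.1, 0, 0, 0]]}}

```text
time_s: 17.65
ee_pos: [0.5725, -0.0334, 0.1547]
eef_rot: [-3.133, -0.002, 0.195]
force: [-2.1, 0.1, 2.6]
grip_width: 0.0001
grip_force: 1.4
```

{"method": "apply_moves", "body": {"deltas": [[255, 0, 0, -0.08, 0, 0, 0], [255, 0, 0, -0.08, 0, 0, 0], [255, 0, 0, -0.08, 0, 0, 0], [255, 0, 0, -0.05, 0, 0, 0]]}}

```text
time_s: 18.05
ee_pos: [0.5726, -0.0333, 0.1531]
eef_rot: [-3.133, -0.002, 0.195]
force: [-10.2, 1.0, 19.0]
grip_width: 0.0003
grip_force: 9.5
```

Stop felt at 19 N with the tip at z 0.128, the shut height. Lifting off, withdrawing and checking.

{"method": "apply_moves", "body": {"deltas": [[255, 0, 0, -0.03, 0, 0, 0], [255, 0, 0, 0, 0, 0, 0], [255, 0, 0, 0.3, 0, 0, 0], [255, 0, 0, 2, 0, 0, 0], [255, 0, 0, 4, 0, 0, 0], [255, 0, 0, 4, 0, 0, 0], [255, -3, -0.5, 4, 0, 0, 0], [255, -4, -0.7, 2, 0, 0, 0], [255, -4, -0.7, 0, 0, 0, 0], [255, -4, -0.7, 0, 0, 0, 0]]}}

```text
time_s: 19.05
ee_pos: [0.4213, -0.0594, 0.3146]
eef_rot: [-3.133, -0.003, 0.195]
force: [0.4, -0.1, 1.2]
grip_width: 0.0004
grip_force: 0.0
```

```bash
python3 - <<'E'
from station import ctrl
import cv2,numpy as np
a=ctrl.camera("top")["img"][100:260,200:480]; b=ctrl.camera("scene")["img"][60:340,220:420]
cv2.imwrite("pics/m3.png",np.hstack([cv2.resize(a,(490,280),interpolation=cv2.INTER_CUBIC),b])[...,::-1])
E
```

```text
(no output)
```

View pics/m3.png

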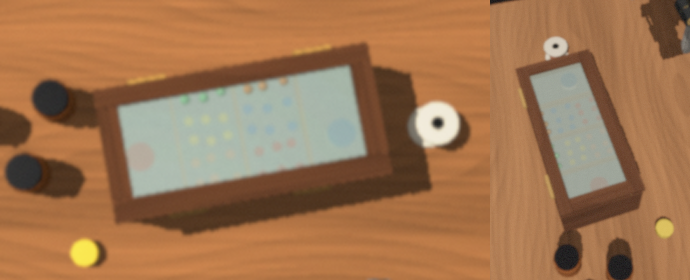

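The view shows the lid flat shut with its corners over the box, no drawers protruding along the front edge, and the jars, spool and tins in place.

```bash
python3 -c "
from station import ctrl
print(ctrl.hand_in())"
```

```text
the job is handed in; nothing more can be done
None
```

Both drawers were pushed home to their stops, right then left, and the lid was then swung down until it lay flat on the rim; the final picture shows the chest shut and the jar, spool and tins undisturbed, and the job is handed in (no verdict was returned).

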